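# Start the balance calibration and poise the check weight

## Task

Start the calibration of the balance: take the stylus out of its stand, press the small recessed key in the console fully down with its tip, let the key spring back, and return the stylus to its stand. Then, while the balance takes its empty zero, pick up the largest check weight, carry it clear over the cheeses and the draught guard, and finish while holding it still and upright about 10 mm above the ring in the middle of the pan, ready to be lowered: the program ends with the weight held in the gripper, centred and not touching. Nothing may touch the pan or its guard at any time, and everything else on the table stays where it is.

Things in the scene. Friction and masses are not known exactly. Their poses are not given: they have to be found in the camera images.
- balance: Precision balance, fixed, light plastic, 290 mm deep, 200 mm wide. Origin: centre of its underside; +x runs from its front (console, nearest the robot) to its back, +z up. Console: the front 100 mm, flat, 55 mm high, with a dark display, four flat keys and the recessed calibration key (at x = -108, y = -62 mm). Behind it the housing is 68 mm high; pan and guard are centred at x = +55 mm, y = 0.
- pan: Round steel pan of the balance, 120 mm across, its flat top 79 mm above the table. Origin: centre of its underside, 6 mm below its top. An etched ring 54 mm across marks its middle.
- pan_centre (a point): Centre of the pan's top surface (79 mm above the table), middle of the etched ring; z up.
- guard: Draught guard: a square fence of clear panels with a grey frame, open at the top, standing round the pan; 150 mm square inside, 160 mm outside, its sides parallel to the balance's, its rim 121 mm above the table (42 mm above the pan). Origin: its centre at 68 mm above the table.
- cal_key (a joint): Travel of the recessed calibration key: 0 = up, 0.004 m = pressed fully down (vertically, against a light spring: about 1 N to start, 4 N at the bottom). It springs back by itself.
- cal_key_top (a point): Centre of the top of the calibration key: a light round key 12 mm across at the bottom of a 15 mm bore in the console, its top 51 mm above the table when up, 4 mm below the console's surface; too narrow for a fingertip. It moves with the key.
- stand: Fixed square grey block 64 mm wide (rubber foot 72 mm), 72 mm high, with one round bore 18 mm across and 66 mm deep in the middle of its top, chamfered 2 mm at the mouth. Origin: centre of its underside.
- stand_mouth (a point): Centre of the bore's mouth in the top of the stand, 72 mm above the table; z up.
- stylus: Setting stylus: round aluminium pen-like tool 130 mm long, 28 to 56 g. Tip 5 mm across for the first 28 mm, a cone up to 40 mm, then a straight handle 14 mm across with dark grooves. Origin: the end of its tip; +z runs from the tip to the handle's end. It stands tip down in the stand with 64 mm of handle above the block.
- tray: Fixed shallow black tray, 105 mm (its x) by 230 mm (its y), rim 10 mm high and 4 mm thick, floor 4 mm above the table, on which the three check weights stand in a row along its y, about 70 mm apart, in any order. Origin: centre of its underside.
- weight_large: The largest of three steel check weights (500 g): body 38 mm across and 44 mm high, narrow neck, knob 26 mm across from 55 to 66 mm; 66 mm high in all. Origin: centre of its underside, +z up through the knob.
- weight_medium: The middle check weight (200 g), same shape, 28 mm across, 49 mm high. Origin: centre of its underside. Stays where it is.
- weight_small: The smallest check weight (100 g), same shape, 23 mm across, 40 mm high. Origin: centre of its underside. Stays where it is.
- drum_tall: Drum cheese with a golden rind, 80 mm across, 110 mm high, standing between the tray and the balance. Origin: centre of its underside. Stays where it is.
- drum_short: Drum cheese with a brown rind, 84 mm across, 85 mm high, standing between the tray and the balance, farther from the robot. Origin: centre of its underside. Stays where it is.
- tub: Lidded white cream tub, 87 mm across, 64 mm high. Origin: centre of its underside. Stays where it is.
- chip_box: Round thin-wood cheese box, 108 mm across, 36 mm high. Origin: centre of its underside. Stays where it is.
- jar: Amber glass jar with a black lid, 62 mm across, 82 mm high. Origin: centre of its underside. Stays where it is.
- cheese_block: Paper-banded block of cheese, 85 x 55 mm, 50 mm high. Origin: centre of its underside. Stays where it is.
Not all that is in view belongs to the job. Leave any green or yellow look-alike of the weight_large alone.

How it is judged:
By the outcome, as a careful person would: the job done as asked, in the order asked, and still so for the second after the job is handed in, while the arm keeps its last pose, push and grip.
It also fails if it takes over 72 s, if anything falls off the work surface, if the arm or the gripper's body presses on something with over 40 N, if the wrist force passes 120 N, or if a joint passes its speed limit or range.

## Robot

A 7-joint arm with a two-finger parallel gripper is mounted at the origin on the work surface. World frame = base frame: x ahead of the robot, y to its left, z up, the work surface at z = 0. Lengths are in mm, angles in rad, forces in N, time in s.
With the tool pointing down it reaches from about 400 to 875 mm from the base axis. Payload 4.4 kg.
Tool frame: the origin (TCP) lies between the finger pads; the fingertips stand ctrl.tip_reach ahead of it and the grasp point (between the pads) lies 8 mm behind it (ctrl.tip_reach is the distance from the TCP to the fingertips, in mm); z points along the fingers, y is the direction in which the jaws open and shut (so a half turn about z gives the same grasp; the last joint's range is limited). The gripper opens to 85 mm and grips with 20 to 120 N. Pads are 22 mm wide; open, the fingers measure 114 mm over their backs; the gripper's body (76 mm by 85 mm) begins 54 mm behind the grasp point. The pads swing forward as they close: fully open they stand 13 mm farther back than shut.
Start: joints at [1.13, 0.628, 0.038, 1.517, -0.027, 0.996, -0.02], TCP at [237.984, -604.881, 242.313] pointing down, gripper open.
Joint ranges: [-3.06, 3.06], [-0.37, 2.12], [-1.25, 1.32], [0.18, 2.47], [-1.1, 4.24], [0.23, 1.98], [-2.94, 2.94]. Speed limits (rad/s): [2.57, 2.57, 3.14, 3.14, 3.14, 3.14, 3.14].

## Interface

Orientations are given as [roll, pitch, yaw] about the fixed x, y, z axes, in that order (R = Rz(yaw) Ry(pitch) Rx(roll)).
In Python, from cell import status, viewer, order, ctrl gives the robot as it stands.
- The arm moves only by the tool play_rows, never from a script. Its argument "series" is a list of rows, each a list of 5 numbers: the shift along the tool's x, y, z in cm, then the turn about the tool's z in degrees, then the closure, from 0 (fully open) to 1 (shut). In form: [[x, y, z, yaw, gripper], ...]. A call has 1 to 8 rows; each row is the pose to reach, as a shift and turn from the pose commanded when the call began, along the tool's axes at that moment; what a row does not reach only later rows make up. A row lasts 1/10 s, in which the tool goes at most 50 mm and 8.59 degrees, less where a joint would pass 70% of its speed; a pose out of reach is approached as far as the arm can. A call with a gripper value outside its range is refused whole. The fingers move at their own pace and stop on an object; the grip force is fixed at half the most. Time passes only in rows, so rows that repeat a pose let the fingers close. It gives the time, the measured TCP pose, the force and the opening at its end, in the units of the state.
- status.read_state(): the state, without advancing time (a new reading comes with each control period).
- viewer.get_image(name): name is "scene" or "top" or "wrist"; returns a dict with "img" (400x640x3 uint8, red, green, blue), "vfov" (degrees; the focal length in pixels is half the picture's height over the tangent of half this angle, whatever the lens; pixels are square), "cx", "cy" (the principal point, pixels), "rvec" (rotation vector, rad) and "tvec" (3), from world to camera coordinates, as OpenCV has them; the wrist camera has in their place "tool_from_camera" (4x4, takes a point from camera to tool coordinates, whose origin is the TCP and whose axes are the flange's). Camera axes: x right, y down, z forward; pixel columns grow to the right and rows downward; lengths in mm; the calibration is good to about 2 mm. A picture is of the moment at which its call begins: read the wrist's pose just before it. There is no depth.
- order.finish_job(): hands the job in, once; it reports no verdict.
The state is a dict: "clock": time; "qpos": joint angles; "qd": joint speeds; "tau": joint torques, N m; "eef_pos": TCP position; "tool_rot": TCP orientation; "force": force on the tool from outside, world axes, zero at the start; "torque": the same for the moment, N m; "width": finger opening in mm.
Only numpy, scipy, OpenCV 4.12 (cv2) and the standard library are available. Lean on these libraries where they do the work, as an engineer would, in place of code of your own. Each camera call takes 0.05 s, during which the arm holds its last target. There are 200 camera calls.

## Working session

There is one attempt and no reset: what is moved stays moved. The work goes in short steps, Python scripts to look and compute and a tool call to move; the robot and the scene stay as the last step left them, time stands still between calls to the robot, and variables do not carry over. Pictures are saved under pics/ and viewed, about 8 in all and at most 12, crops included, and the job is handed in when it is done.

Besides the shell and the picture viewer there is one more tool, called after "Emit:" as name(argument=value, ...), one argument or row to a line, values as JSON. play_rows: Moves the arm, as the interface text tells. Its arguments: {"type":"object","properties":{"series":{"type":"array","items":{"type":"array","items":{"type":"number"}}}},"required":["series"]}

```bash
ls; mkdir -p pics
cat > h.py <<'E'
import numpy as np, cv2
from cell import status, viewer, order, ctrl
from scipy.spatial.transform import Rotation as R
def grab(n):
    s=status.read_state(); d=viewer.get_image(n); d['s']=s
    img=d['img']; f=img.shape[0]/2/np.tan(np.radians(d['vfov'])/2)
    d['K']=np.array([[f,0,d['cx']],[0,f,d['cy']],[0,0,1]])
    if 'rvec' in d:
        Rm=cv2.Rodrigues(np.array(d['rvec'],float))[0]; t=np.array(d['tvec'],float).ravel()
    else:
        T=np.eye(4); T[:3,:3]=R.from_euler('xyz',s['tool_rot']).as_matrix(); T[:3,3]=s['eef_pos']
        C=np.linalg.inv(T@np.array(d['tool_from_camera'])); Rm=C[:3,:3]; t=C[:3,3]
    d['R']=Rm; d['t']=t; return d
def ray(d,u,v,z):
    c=-d['R'].T@d['t']; r=d['R'].T@np.linalg.inv(d['K'])@np.array([u,v,1.])
    return (c+r*(z-c[2])/r[2]).round(1)
def proj(d,p):
    q=d['K']@(d['R']@np.array(p,float)+d['t']); return (q[:2]/q[2]).round(1)
def save(d,n,crop=None,s=1):
    im=d['img'][:,:,::-1]
    if crop: im=im[crop[1]:crop[3],crop[0]:crop[2]]
    cv2.imwrite('pics/'+n,cv2.resize(im,None,fx=s,fy=s,interpolation=cv2.INTER_CUBIC))
E
python3 - <<'E'
from h import *
for n in('top','scene','wrist'):
    d=grab(n); save(d,n+'0.png',s=1.25); print(n,(-d['R'].T@d['t']).round(),d['K'][0,0],d['cx'],d['cy'])
    np.savez('pics/%s0.npz'%n,**{k:d[k] for k in('img','K','R','t')})
print(status.read_state(),ctrl.tip_reach)
E
```

```text
pics
top [ 485.   62. 1190.] 407.24020683960134 321.1799877754317 202.47473401149426
scene [1545. -746. 1070.] 504.61772695840045 324.46733521517075 193.08923252933857
wrist [ 317. -573.  373.] 301.72515282401946 319.6077537307269 199.04513146172425
{'clock': 0.15, 'qpos': array([ 1.13018465,  0.62914825,  0.03843452,  1.51812914, -0.0270152 ,
        0.99629314, -0.01998884]), 'qd': array([-0.00085052, -0.00320514, -0.00031509, -0.00327432,  0.00051618,
       -0.00067715,  0.00145328]), 'tau': array([ 2.46091215e-03, -5.63806057e+01,  1.22757789e+00, -1.93653363e+01,
        1.09819634e-02,  7.41815369e-03, -1.95829256e-05]), 'eef_pos': array([ 237.83936481, -604.43601792,  241.5935439 ]), 'tool_rot': array([-3.14013178e+00, -1.33794027e-05,  3.74825993e-01]), 'force': array([-0.11664402, -0.63116198, -0.45639691]), 'torque': array([ 0.00827697, -0.01506566, -0.02082897]), 'width': 85.45589654827766} 11.0
```

View pics/top0.png

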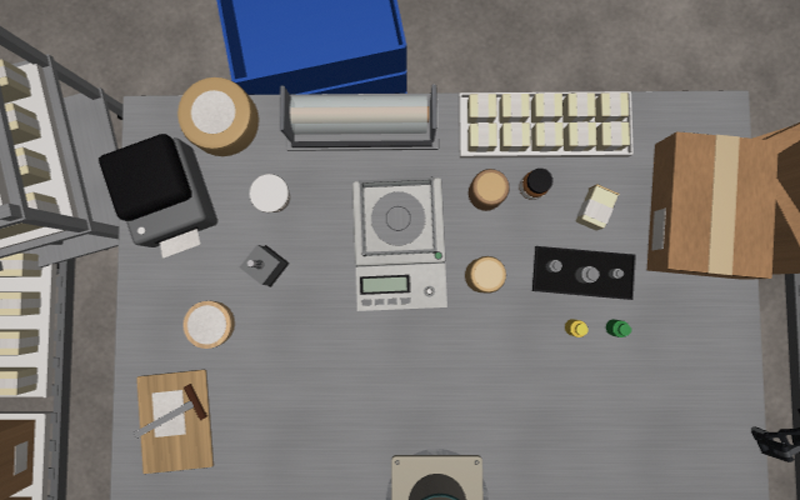

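View pics/scene0.png

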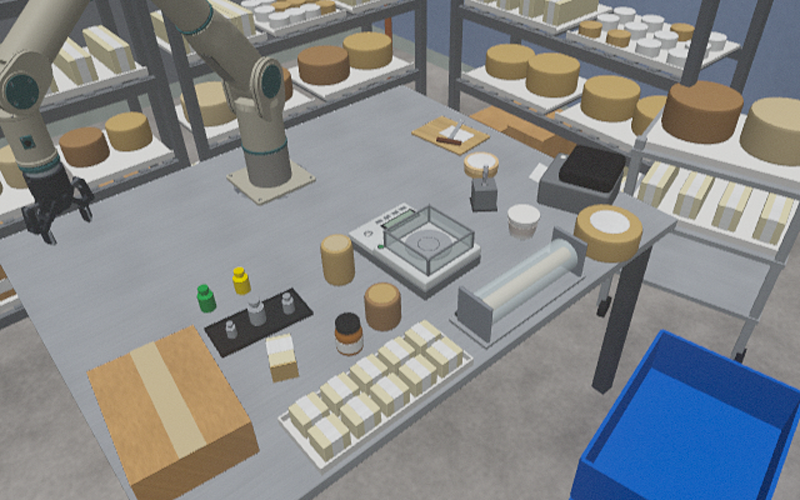

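The top view shows the stand at about (264,264) with the stylus leaning left of it by parallax. The large weight is in the middle of the tray at (590,273), the key at (429,291), the pan ring at (398,218), the tall drum at (487,273) and the short drum at (490,188). The green and yellow look-alikes are at (619,328) and (577,328). The scene view agrees with this layout.

```bash
cat > m.py <<'E'
from h import *
d=dict(np.load('pics/top0.npz')); s=1/1.25
for n,(u,v),z in [('mouth?',(263,264),72),('stylus end',(250,264),136),('key',(429.5,291),51),('pan',(398,218),79),('wt knob',(590,271),70),('tall',(487,273),110),('short',(490,188),85),('tub',(269,193),64),('chip',(208,325),36),
 ('guardTL',(362,182),121),('guardTR',(435,181),121),('bal FL',(358,310),55),('bal FR',(447,306),55),('bal BL',(354,181),68),('bal BR',(441,178),68),('trayTL',(534,247),10),('trayBR',(633,298),10),('trayTR',(635,257),10),('trayBL',(532,290),10)]:
    print(n,ray(d,u*s,v*s,z))
im=d['img']; hsv=cv2.cvtColor(im,cv2.COLOR_RGB2HSV)
# dark ring/pan: threshold ellipse around the pan
g=cv2.cvtColor(im,cv2.COLOR_RGB2GRAY)
c=cv2.HoughCircles(cv2.resize(g[140:210,285:355],None,fx=4,fy=4,interpolation=cv2.INTER_CUBIC),cv2.HOUGH_GRADIENT,1,200,param1=80,param2=15,minRadius=60,maxRadius=110); print(c)
if c is not None: x,y,r=c[0][0]; print('pan',ray(d,285+x/4-.375,140+y/4-.375,79))
cv2.imwrite('pics/c.png',np.hstack([cv2.resize(im[185:240,185:240,::-1],(400,400),interpolation=2),cv2.resize(im[205:260,315:370,::-1],(400,400),interpolation=2)]))
E
python3 m.py
```

```text
mouth? [536.3 382.1  72. ]
stylus end [533.4 390.9 136. ]
key [475.5  14.6  51. ]
pan [635.9  83.9  79. ]
wt knob [ 518.2 -336.    70. ]
tall [ 513.6 -104.8  110. ]
short [ 700.2 -117.9   85. ]
tub [695.9 373.2  64. ]
chip [400.3 515.2  36. ]
guardTL [707.7 159.4 121. ]
guardTR [708.9   4.2 121. ]
bal FL [434.  173.7  55. ]
bal FR [442.3 -23.7  55. ]
bal BL [721.1 182.1  68. ]
bal BR [726.7 -12.   68. ]
trayTL [ 576.1 -229.8   10. ]
trayBR [ 457.6 -453.9   10. ]
trayTR [ 551.9 -461.6   10. ]
trayBL [ 476.7 -223.1   10. ]
[[[134.5 140.5  87.3]]]
pan [635.   84.3  79. ]
```

View pics/c.png

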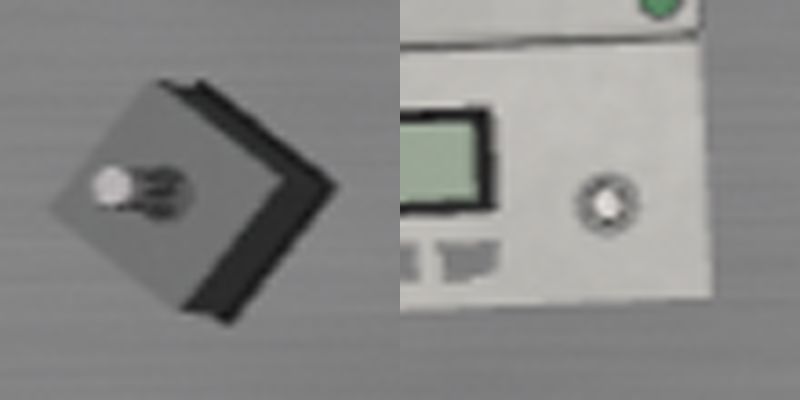

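Crop: the stylus end is at (110,184) in the left half and the bore is around (165,190). The key's centre is at (207,203) in the right half. Next I move toward the stand in an arc and keep the tool out past the minimum reach.

```bash
cat >> h.py <<'E'
def to(*pts,s=None):
    "world targets (mm) -> tool-axis shifts in cm from the present pose"
    s=s or status.read_state(); M=R.from_euler('xyz',s['tool_rot']).as_matrix()
    for p in pts: print(p,(M.T@(np.array(p)-s['eef_pos'])/10).round(2))
def st():
    s=status.read_state(); print(round(s['clock'],2),s['eef_pos'].round(1),np.degrees(s['tool_rot']).round(2),'F',s['force'].round(1),'w',round(s['width'],1),'q',s['qpos'].round(2))
E
python3 - <<'E'
from h import *
d=dict(np.load('pics/top0.npz'))
print(ray(d,200.1,210.3,136),ray(d,343.5,232.9,51))
to((350,-520,250),(480,-430,250),(540,-300,250),(580,-150,250),(580,50,250),(560,250,250),(534,390,250))
E
```

```text
[535.7 390.7 136. ] [475.2  14.9  51. ]
(350, -520, 250) [13.53 -3.75 -0.83]
(480, -430, 250) [28.92 -7.37 -0.83]
(540, -300, 250) [ 39.26 -17.27  -0.81]
(580, -150, 250) [ 48.48 -29.76  -0.8 ]
(580, 50, 250) [ 55.8  -48.37  -0.77]
(560, 250, 250) [ 61.26 -67.72  -0.74]
(534, 390, 250) [ 63.97 -81.7   -0.72]
```

Emit:
play_rows(
  series=[
    [39.3,-17.3,-1,0,0],
    [39.3,-17.3,-1,0,0],
    [39.3,-17.3,-1,0,0],
    [39.3,-17.3,-1,0,0],
    [39.3,-17.3,-1,0,0],
    [39.3,-17.3,-1,0,0],
    [39.3,-17.3,-1,0,0],
    [39.3,-17.3,-1,0,0],
  ],
)

```text
clock: 0.95
eef_pos: [520.7, -319.3, 251.5]
tool_rot: [-3.141, 0.0, 0.375]
force: [1.1, -1.2, 0.3]
width: 85.8
```

Emit:
play_rows(
  series=[
    [14.5,-29,0,0,0],
    [14.5,-29,0,0,0],
    [14.5,-29,0,0,0],
    [14.5,-29,0,0,0],
    [14.5,-29,0,0,0],
    [14.5,-29,0,0,0],
    [14.5,-29,0,0,0],
    [14.5,-29,0,0,0],
  ],
)

```text
clock: 1.75
eef_pos: [548.4, 7.8, 251.4]
tool_rot: [-3.139, -0.001, 0.383]
force: [0.7, -0.1, 0.9]
width: 85.5
```

```bash
python3 -c "
from h import *
st();to((534,391,240))"
```

```text
1.75 [548.4   7.8 251.4] [-1.7984e+02 -5.0000e-02  2.1950e+01] F [ 0.7 -0.1  0.9] w 85.5 q [-0.07  0.47  0.01  1.79 -0.01  0.88 -1.24]
(534, 391, 240) [ 12.99 -36.07   1.26]
```

Emit:
play_rows(
  series=[
    [13,-36,1,0,0],
    [13,-36,1,0,0],
    [13,-36,1,0,0],
    [13,-36,1,0,0],
    [13,-36,1,0,0],
    [13,-36,1,0,0],
    [13,-36,1,0,0],
    [13,-36,1,0,0],
  ],
)

```text
clock: 2.55
eef_pos: [536.7, 388.0, 241.1]
tool_rot: [-3.14, 0.0, 0.377]
force: [-0.4, 0.7, -0.4]
width: 85.6
```

Emit:
play_rows(
  series=[
    [0,0,0,0,0],
    [0,0,0,0,0],
    [0,0,0,0,0],
  ],
)

```text
clock: 2.85
eef_pos: [538.6, 382.0, 241.4]
tool_rot: [3.14, 0.001, 0.372]
force: [0.7, -0.8, -0.3]
width: 85.5
```

```bash
python3 -c "
from h import *
st();d=grab('wrist');save(d,'w1.png',s=1.25);np.savez('pics/w1.npz',**{k:d[k] for k in('img','K','R','t')})
print(proj(d,(535.7,390.7,136))*1.25,proj(d,(536,383,72))*1.25, d['R'][2], -d['R'].T@d['t'])"
```

```text
2.85 [538.6 382.  241.4] [1.7988e+02 3.0000e-02 2.1320e+01] F [ 0.7 -0.8 -0.3] w 85.5 q [-0.66  0.64  0.    1.49  0.    1.01 -1.86]
[386.125 251.625] [397.25  228.625] [-0.30518583 -0.12159476 -0.94449792] [617.35723433 413.57538998 372.92184048]
```

View pics/w1.png

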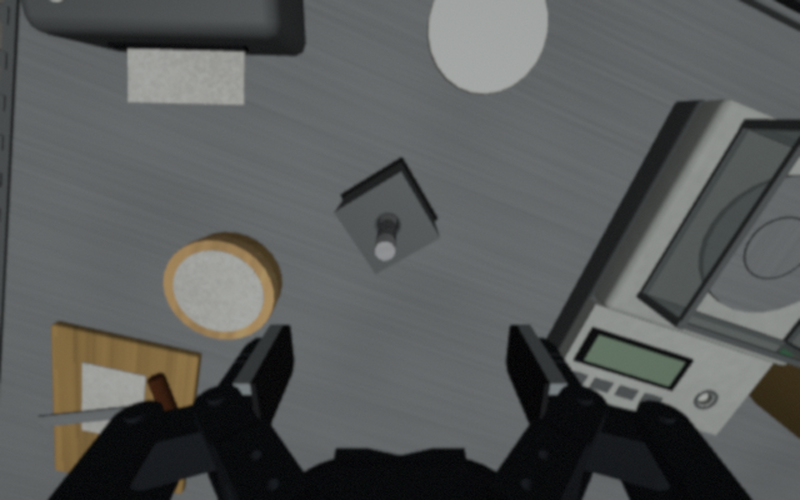

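The wrist view shows the stylus end at (385,251). The stand's top corners are at (336,212), (402,165), (438,238) and (377,273), with the handle base in the bore at about (388,222). The drawn position for the stylus end agrees.

```bash
python3 -c "
from h import *
d=dict(np.load('pics/w1.npz'));s=.8
print('end',ray(d,385*s,251*s,136))
c=np.array([ray(d,u*s,v*s,72) for u,v in((336,212),(402,165),(438,238),(377,273))]);print(c,c.mean(0))
print('key',ray(d,706*s,399*s,51),'ring',ray(d,782*s,248*s,79))
# wrist pixel blob of stylus end
g=d['img'].mean(2);w=g[185:215,295:322];y,x=np.nonzero(w>w.max()*.8);print(x.mean()+295,y.mean()+185,len(x),ray(d,x.mean()+295,y.mean()+185,136))
t=dict(np.load('pics/top0.npz'))
c=np.array([ray(t,185+u*.1375,185+v*.1375,72) for u,v in((160,78),(48,207),(185,310),(285,183))]);print(c,c.mean(0))
st()"
```

```text
end [535.9 391.5 136. ]
[[530.9 434.7  72. ]
 [585.6 398.3  72. ]
 [540.7 348.3  72. ]
 [492.5 384.9  72. ]] [537.425 391.55   72.   ]
key [474.6  11.   51. ] ring [637.8  81.4  79. ]
307.5376344086022 200.49462365591398 186 [536. 392. 136.]
[[579.1 392.2  72. ]
 [530.2 434.   72. ]
 [491.1 381.3  72. ]
 [539.  344.   72. ]] [534.85  387.875  72.   ]
2.9 [538.6 382.  241.6] [1.799e+02 2.000e-02 2.129e+01] F [ 0.2 -0.7  0.1] w 85.4 q [-0.66  0.64  0.    1.49  0.    1.01 -1.86]
```

```bash
python3 -c "
from h import *
to((536,391.2,104))"
```

```text
(536, 391.2, 104) [ 0.09 -0.98 13.76]
```

Emit:
play_rows(
  series=[
    [0.1,-1,3,0,0],
    [0.1,-1,6,0,0],
    [0.1,-1,9,0,0],
    [0.1,-1,12,0,0],
    [0.1,-1,13.8,0,0],
    [0.1,-1,13.8,0,0],
    [0.1,-1,13.8,0,0],
  ],
)

```text
clock: 3.6
eef_pos: [535.8, 393.2, 104.2]
tool_rot: [3.141, -0.001, 0.373]
force: [-0.2, -0.2, -0.3]
width: 85.4
```

```bash
python3 -c "
from h import *
st();to((536,391.2,104));d=grab('wrist');save(d,'w2.png');np.savez('pics/w2.npz',**{k:d[k] for k in('img','K','R','t')})
g=d['img'].mean(2);y,x=np.nonzero(g[150:300,270:370]>150);print(len(x),x.mean()+270,y.mean()+150,ray(d,x.mean()+270,y.mean()+150,136),proj(d,(536,391.2,136)))"
```

```text
3.6 [535.8 393.2 104.2] [ 1.7998e+02 -3.0000e-02  2.1370e+01] F [-0.2 -0.2 -0.3] w 85.4 q [-0.67  0.81 -0.    1.59  0.    0.75 -1.88]
(536, 391.2, 104) [-0.05  0.19  0.02]
0 nan nan [nan nan nan] [325.5 317.1]<string>:4: RuntimeWarning: Mean of empty slice.
  ret = ret.dtype.type(ret / rcount)
```

View pics/w2.png

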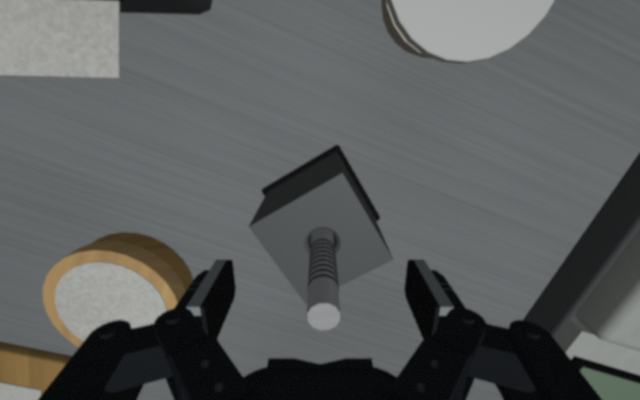

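The stylus end is at (323,317), midway between the fingers, with the bore mouth at (322,237). I close the gripper.

Emit:
play_rows(
  series=[
    [0,0,0,0,1],
    [0,0,0,0,1],
    [0,0,0,0,1],
    [0,0,0,0,1],
    [0,0,0,0,1],
    [0,0,0,0,1],
    [0,0,0,0,1],
    [0,0,0,0,1],
  ],
)

```text
clock: 4.45
eef_pos: [535.1, 393.9, 103.9]
tool_rot: [3.141, -0.0, 0.375]
force: [0.3, -2.5, 3.0]
width: 11.3
```

```bash
python3 -c "
from h import *
st()"
```

```text
4.45 [535.1 393.9 103.9] [ 1.7997e+02 -1.0000e-02  2.1460e+01] F [ 0.3 -2.5  3. ] w 11.3 q [-0.68  0.81 -0.    1.59  0.    0.75 -1.88]
```

Emit:
play_rows(
  series=[
    [0,0,0,0,1],
    [0,0,0,0,1],
    [0,0,-0.5,0,1],
    [0,0,-1.5,0,1],
    [0,0,-3,0,1],
    [0,0,-5,0,1],
    [0,0,-7,0,1],
    [0,0,-9,0,1],
  ],
)

```text
clock: 5.25
eef_pos: [534.4, 395.4, 195.8]
tool_rot: [-3.14, -0.001, 0.375]
force: [-0.1, -0.8, -0.3]
width: 11.9
```

Emit:
play_rows(
  series=[
    [0,0,-3,0,1],
    [0,0,-6,0,1],
    [0,0,-6,0,1],
    [0,0,-6,0,1],
  ],
)

```text
clock: 5.65
eef_pos: [534.7, 395.2, 255.4]
tool_rot: [-3.14, -0.002, 0.375]
force: [0.2, 0.7, -0.9]
width: 11.4
```

```bash
python3 -c "
from h import *
st();d=grab('wrist');t=grab('scene')
im=d['img'][150:400,200:450,::-1];p=proj(t,status.read_state()['eef_pos']).astype(int);print(p)
c=t['img'][p[1]-40:p[1]+60,p[0]-50:p[0]+50,::-1]
cv2.imwrite('pics/c2.png',np.hstack([cv2.resize(im,(400,400)),cv2.resize(c,(400,400),interpolation=2)]))
np.savez('pics/s2.npz',**{k:t[k] for k in('img','K','R','t')})
to((475.3,14.5,250))"
```

```text
5.65 [534.7 395.2 255.4] [-1.7991e+02 -1.3000e-01  2.1510e+01] F [ 0.2  0.7 -0.9] w 11.4 q [-0.68  0.64 -0.    1.46 -0.    1.04 -1.87]
[390 100]
(475.3, 14.5, 250) [-19.37  33.18   0.34]
```

View pics/c2.png

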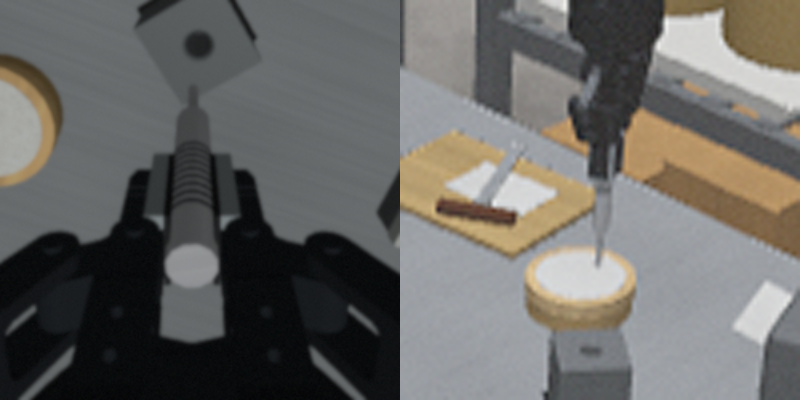

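The stylus is held about vertical. In the wrist crop the tip is at (193,85) and the empty bore is at (199,45).

```bash
cat > k.py <<'E'
from h import *
T=np.array(grab('wrist')['tool_from_camera'])
s=status.read_state(); st()
M=np.eye(4); M[:3,:3]=R.from_euler('xyz',s['tool_rot']).as_matrix(); M[:3,3]=s['eef_pos']
C=np.linalg.inv(M@T); w=dict(np.load('pics/w1.npz')); d=dict(K=w['K'],R=C[:3,:3],t=C[:3,3])
print('tip',ray(d,320.6,203,157),'end',ray(d,319.5,314.5,287),'bore',ray(d,324.4,178.1,72))
E
python3 k.py
```

```text
5.8 [533.9 394.1 252.7] [1.7999e+02 1.3000e-01 2.1490e+01] F [-0.4 -0.3 -1.2] w 11.7 q [-0.68  0.64  0.    1.46 -0.    1.04 -1.87]
tip [536.3 394.6 157. ] end [536.6 395.7 287. ] bore [535.4 389.5  72. ]
```

Emit:
play_rows(
  series=[
    [-19.6,33.1,0,0,1],
    [-19.6,33.1,0,0,1],
    [-19.6,33.1,0,0,1],
    [-19.6,33.1,0,0,1],
    [-19.6,33.1,0,0,1],
    [-19.6,33.1,0,0,1],
    [-19.6,33.1,0,0,1],
    [-19.6,33.1,0,0,1],
  ],
)

```text
clock: 6.6
eef_pos: [471.9, 10.9, 252.9]
tool_rot: [3.141, 0.003, 0.372]
force: [1.0, -0.1, 0.6]
width: 11.6
```

Emit:
play_rows(
  series=[
    [0,0,0,0,1],
    [0,0,3,0,1],
    [0,0,6,0,1],
    [0,0,8,0,1],
    [0,0,8,0,1],
    [0,0,8,0,1],
  ],
)

```text
clock: 7.2
eef_pos: [473.5, 15.2, 173.4]
tool_rot: [-3.141, 0.001, 0.376]
force: [0.7, 0.8, -0.1]
width: 11.5
```

```bash
python3 -c "
from h import *
st();d=grab('wrist');t=grab('top');st()
im=d['img'][130:330,220:420,::-1];p=proj(t,(475,15,55)).astype(int);print(p)
c=t['img'][p[1]-25:p[1]+25,p[0]-25:p[0]+25,::-1]
cv2.imwrite('pics/c3.png',np.hstack([cv2.resize(im,(600,600),interpolation=2)]))
np.savez('pics/w3.npz',**{k:d[k] for k in('img','K','R','t')})
print('key',proj(d,(475.2,14.9,51)))"
```

```text
7.2 [473.5  15.2 173.4] [-1.7996e+02  6.0000e-02  2.1520e+01] F [ 0.7  0.8 -0.1] w 11.5 q [-0.1   0.49  0.02  2.07 -0.01  0.59 -1.27]
7.3 [474.4  14.9 174.5] [ 1.7998e+02 -1.0000e-01  2.1500e+01] F [0.8 0.3 0.4] w 11.9 q [-0.1   0.49  0.02  2.07 -0.01  0.59 -1.27]
[343 233]
key [321.1 193.7]
```

View pics/c3.png

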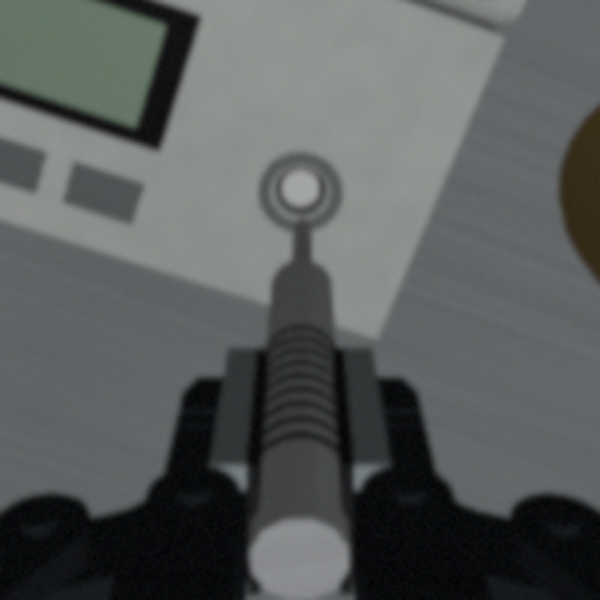

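The tip ends at crop (302,220), next to the key bore centred at (301,190). Their horizontal offset is worked out below.

```bash
python3 -c "
from h import *
d=dict(np.load('pics/w3.npz'))
print('tip',ray(d,220+302/3,130+221/3,75.5),'key',ray(d,220+301/3,130+190/3,55),ray(d,220+301/3,130+188/3,51));st()"
```

```text
tip [474.6  15.2  75.5] key [476.5  16.2  55. ] [475.8  15.9  51. ]
7.3 [474.4  14.9 174.5] [ 1.7998e+02 -1.0000e-01  2.1500e+01] F [0.8 0.3 0.4] w 11.9 q [-0.1   0.49  0.02  2.07 -0.01  0.59 -1.27]
```

Emit:
play_rows(
  series=[
    [0.1,0,0.8,0,1],
    [0.1,0,1.6,0,1],
    [0.1,0,2.2,0,1],
    [0.1,0,2.5,0,1],
    [0.1,0,2.7,0,1],
    [0.1,0,2.7,0,1],
    [0.1,0,2.7,0,1],
  ],
)

```text
clock: 8.0
eef_pos: [474.3, 14.8, 146.7]
tool_rot: [-3.141, 0.0, 0.375]
force: [-0.7, 0.3, 1.8]
width: 11.7
```

Emit:
play_rows(
  series=[
    [0,0,0.1,0,1],
    [0,0,0.2,0,1],
    [0,0,0.2,0,1],
    [0,0,0.2,0,1],
  ],
)

```text
clock: 8.4
eef_pos: [474.5, 14.9, 144.8]
tool_rot: [-3.142, 0.0, 0.375]
force: [-2.2, 0.4, 4.7]
width: 11.5
```

```bash
python3 -c "
from h import *
st()"
```

```text
8.4 [474.5  14.9 144.8] [-180.      0.     21.47] F [-2.2  0.4  4.7] w 11.5 q [-0.1   0.54  0.01  2.09 -0.01  0.51 -1.27]
```

Emit:
play_rows(
  series=[
    [0,0,0.05,0,1],
    [0,0,0.1,0,1],
    [0,0,0.1,0,1],
    [0,0,0.1,0,1],
  ],
)

```text
clock: 8.8
eef_pos: [474.7, 14.9, 144.3]
tool_rot: [3.141, -0.001, 0.375]
force: [-3.0, 0.1, 10.0]
width: 11.9
```

The force went from 4.7 N to 10 N in the last millimetre, so the key is at its stop. I lift out and retrace the moves to the stand.

Emit:
play_rows(
  series=[
    [0,0,-0.3,0,1],
    [0,0,-0.8,0,1],
    [0,0,-2,0,1],
    [-0.1,0,-5,0,1],
    [-0.1,0,-8,0,1],
    [-0.1,0,-11,0,1],
    [-0.1,0,-11,0,1],
    [-0.1,0,-11,0,1],
  ],
)

```text
clock: 9.6
eef_pos: [474.1, 14.4, 254.1]
tool_rot: [3.141, -0.002, 0.375]
force: [-0.5, 0.0, -0.4]
width: 11.8
```

Emit:
play_rows(
  series=[
    [19.6,-33.1,0,0,1],
    [19.6,-33.1,0,0,1],
    [19.6,-33.1,0,0,1],
    [19.6,-33.1,0,0,1],
    [19.6,-33.1,0,0,1],
    [19.6,-33.1,0,0,1],
    [19.6,-33.1,0,0,1],
    [19.6,-33.1,0,0,1],
  ],
)

```text
clock: 10.4
eef_pos: [533.5, 398.2, 251.3]
tool_rot: [-3.14, 0.002, 0.378]
force: [-0.2, -0.3, -0.2]
width: 11.3
```

Emit:
play_rows(
  series=[
    [0,0,0,0,1],
    [0,0,0,0,1],
    [0,0,3,0,1],
    [0,0,6,0,1],
    [0,0,7.5,0,1],
    [0,0,7.5,0,1],
    [0,0,7.5,0,1],
  ],
)

```text
clock: 11.1
eef_pos: [535.5, 393.7, 179.2]
tool_rot: [3.141, -0.001, 0.374]
force: [0.4, 0.2, 1.0]
width: 11.7
```

```bash
python3 -c "
from h import *
st();d=grab('wrist');st()
im=d['img'][130:330,220:420,::-1]
cv2.imwrite('pics/c4.png',cv2.resize(im,(600,600),interpolation=2))
np.savez('pics/w4.npz',**{k:d[k] for k in('img','K','R','t')})
print('bore',proj(d,(536,391,72)))"
```

```text
11.1 [535.5 393.7 179.2] [ 1.7999e+02 -4.0000e-02  2.1410e+01] F [0.4 0.2 1. ] w 11.7 q [-0.67  0.72 -0.01  1.54  0.01  0.89 -1.88]
11.15 [535.9 394.2 180. ] [-1.7998e+02 -1.2000e-01  2.1430e+01] F [-0.4  0.1 -0.4] w 11.7 q [-0.67  0.71 -0.01  1.53  0.01  0.89 -1.88]
bore [323.3 201.9]
```

View pics/c4.png

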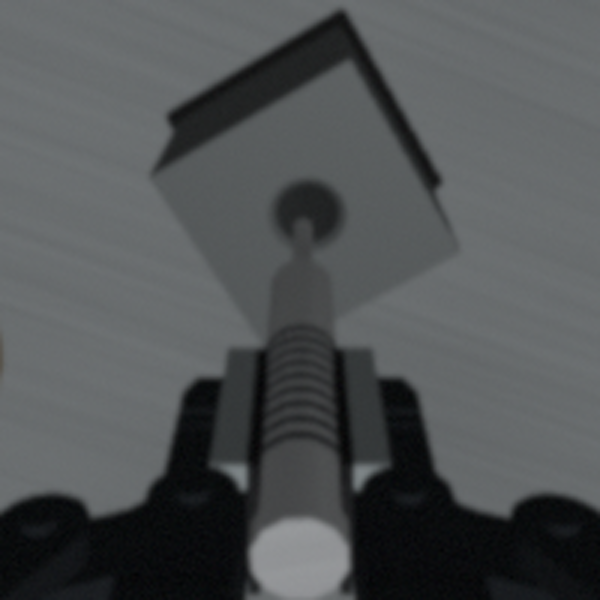

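```bash
python3 -c "
from h import *
d=dict(np.load('pics/w4.npz'))
print('tip',ray(d,220+302/3,130+220.5/3,81),'bore',ray(d,220+308/3,130+213/3,72));st();M=R.from_euler('xyz',status.read_state()['tool_rot']).as_matrix()
print(M.T@(ray(d,220+308/3,130+213/3,72)-ray(d,220+302/3,130+220.5/3,81)))"
```

```text
tip [536.9 393.7  81. ] bore [536.5 391.7  72. ]
11.15 [535.9 394.2 180. ] [-1.7998e+02 -1.2000e-01  2.1430e+01] F [-0.4  0.1 -0.4] w 11.7 q [-0.67  0.71 -0.01  1.53  0.01  0.89 -1.88]
[-1.12226949  1.71875674  8.99702098]
```

Emit:
play_rows(
  series=[
    [-0.1,0.15,0,0,1],
    [-0.1,0.15,1,0,1],
    [-0.1,0.15,2,0,1],
    [-0.1,0.15,3,0,1],
    [-0.1,0.15,4,0,1],
    [-0.1,0.15,5,0,1],
    [-0.1,0.15,5.5,0,1],
    [-0.1,0.15,5.5,0,1],
  ],
)

```text
clock: 11.95
eef_pos: [534.0, 392.1, 122.4]
tool_rot: [3.141, 0.002, 0.375]
force: [-0.4, 0.5, -0.3]
width: 11.8
```

Emit:
play_rows(
  series=[
    [0,0,0.5,0,1],
    [0,0,1,0,1],
    [0,0,1.5,0,1],
    [0,0,1.8,0,1],
    [0,0,1.8,0,1],
  ],
)

```text
clock: 12.45
eef_pos: [534.1, 392.3, 105.0]
tool_rot: [3.141, 0.001, 0.375]
force: [-0.8, 0.0, -0.7]
width: 11.7
```

Emit:
play_rows(
  series=[
    [0,0,0,0,0],
    [0,0,0,0,0],
    [0,0,0,0,0],
    [0,0,0,0,0],
    [0,0,0,0,0],
    [0,0,0,0,0],
    [0,0,0,0,0],
    [0,0,0,0,0],
  ],
)

```text
clock: 13.25
eef_pos: [534.5, 392.5, 105.7]
tool_rot: [3.142, -0.0, 0.375]
force: [-0.3, 0.4, -0.1]
width: 85.7
```

Emit:
play_rows(
  series=[
    [0,0,-2,0,0],
    [0,0,-5,0,0],
    [0,0,-9,0,0],
    [0,0,-14,0,0],
    [0,0,-15,0,0],
    [0,0,-15,0,0],
  ],
)

```text
clock: 13.85
eef_pos: [535.6, 393.3, 258.3]
tool_rot: [-3.14, -0.005, 0.375]
force: [0.1, -0.7, -1.2]
width: 85.3
```

```bash
python3 -c "
from h import *
st();d=grab('wrist');t=grab('top')
im=d['img'][100:300,220:420,::-1]
cv2.imwrite('pics/c5.png',np.hstack([cv2.resize(im,(400,400),interpolation=2),cv2.resize(t['img'][205:260,315:370,::-1],(400,400),interpolation=2)]))
to((518,-336,200),(560,200,250),(575,0,250))"
```

```text
13.85 [535.6 393.3 258.3] [-179.92   -0.29   21.47] F [ 0.1 -0.7 -1.2] w 85.3 q [-0.67  0.63 -0.01  1.46  0.    1.05 -1.88]
(518, -336, 200) [-28.11  67.16   5.54]
(560, 200, 250) [-4.59 18.82  0.46]
(575, 0, 250) [-10.51  37.98   0.49]
```

View pics/c5.png

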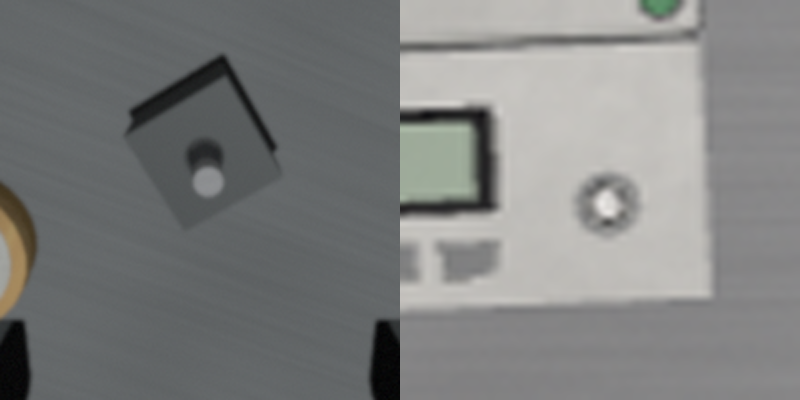

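The stylus stands in its stand and the key is back up. Next I go to the weight and turn the jaws across the tray's row.

Emit:
play_rows(
  series=[
    [-10.5,38,0,-64.5,0],
    [-10.5,38,0,-64.5,0],
    [-10.5,38,0,-64.5,0],
    [-10.5,38,0,-64.5,0],
    [-10.5,38,0,-64.5,0],
    [-10.5,38,0,-64.5,0],
    [-10.5,38,0,-64.5,0],
    [-10.5,38,0,-64.5,0],
  ],
)

```text
clock: 14.75
eef_pos: [574.4, -2.6, 253.2]
tool_rot: [-3.137, 0.001, 1.504]
force: [0.4, 0.5, 0.0]
width: 85.4
```

Emit:
play_rows(
  series=[
    [0,0,0,0,0],
    [0,0,0,0,0],
  ],
)

```text
clock: 14.95
eef_pos: [574.7, -1.1, 253.5]
tool_rot: [-3.137, -0.0, 1.497]
force: [0.7, 1.2, -0.2]
width: 85.5
```

```bash
python3 -c "
from h import *
st();to((518,-336,250))"
```

```text
14.95 [574.7  -1.1 253.5] [-1.7976e+02 -1.0000e-02  8.5750e+01] F [ 0.7  1.2 -0.2] w 85.5 q [ 0.15  0.52 -0.3   1.71  0.18  0.94 -0.3 ]
(518, -336, 250) [-33.82  -3.17   0.35]
```

Emit:
play_rows(
  series=[
    [-33.8,-3.2,2,0,0],
    [-33.8,-3.2,2,0,0],
    [-33.8,-3.2,2,0,0],
    [-33.8,-3.2,2,0,0],
    [-33.8,-3.2,2,0,0],
    [-33.8,-3.2,2,0,0],
    [-33.8,-3.2,2,0,0],
    [-33.8,-3.2,2,0,0],
  ],
)

```text
clock: 15.75
eef_pos: [517.6, -340.0, 233.5]
tool_rot: [-3.138, 0.002, 1.493]
force: [-0.4, 0.8, 0.1]
width: 85.7
```

Emit:
play_rows(
  series=[
    [0,0,0,0,0],
    [0,0,0,0,0],
    [0,0,0,0,0],
  ],
)

```text
clock: 16.05
eef_pos: [521.3, -331.6, 235.5]
tool_rot: [3.142, -0.001, 1.505]
force: [0.5, 0.1, -0.3]
width: 85.2
```

```bash
python3 -c "
from h import *
st();d=grab('wrist');st()
save(d,'w6.png',s=1.25);np.savez('pics/w6.npz',**{k:d[k] for k in('img','K','R','t')})
print(proj(d,(518,-336,70))*1.25)"
```

```text
16.05 [ 521.3 -331.6  235.5] [ 1.80e+02 -8.00e-02  8.62e+01] F [ 0.5  0.1 -0.3] w 85.2 q [ 0.69  0.6  -0.28  1.61  0.19  0.96  0.28]
16.1 [ 521.2 -332.1  235.7] [ 1.7999e+02 -5.0000e-02  8.6180e+01] F [-0.9  0.1  0.6] w 85.4 q [ 0.69  0.6  -0.28  1.61  0.19  0.96  0.28]
[395.875 233.625]
```

View pics/w6.png

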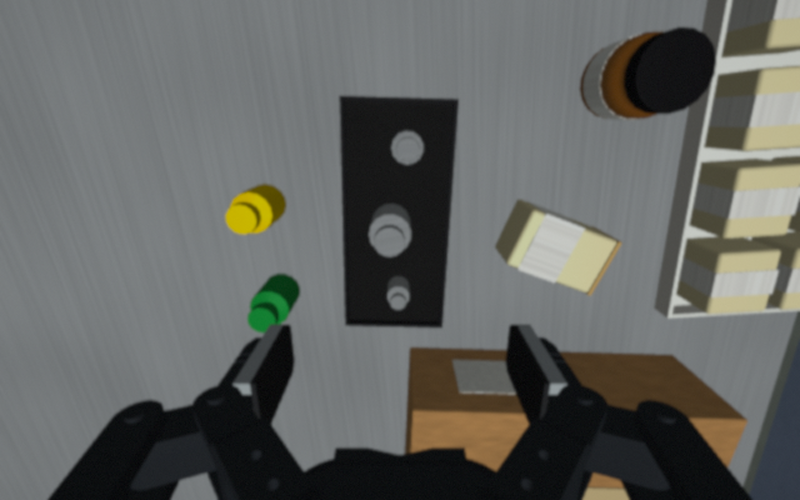

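The large weight's knob is at about (390,240), between the medium (407,147) and small (398,297) weights. The yellow look-alike is at (245,218) and the green one at (263,318), both left of the tray.

```bash
python3 -c "
from h import *
d=dict(np.load('pics/w6.npz'));s=.8
for n,u,v,z in(('knob',390,239.5,70),('yel',241,218,66),('green',263,319,66),('small',398,299,44),('med',407,147,53),('tray',341,97,10),('tray',457,100,10),('tray',441,326,10),('tray',347,323,10),('body',390,235,48)): print(n,ray(d,u*s,v*s,z))
g=d['img'][170:215,285:340].astype(int); print(g.shape)
gray=cv2.cvtColor(d['img'],cv2.COLOR_RGB2GRAY)
c=cv2.HoughCircles(cv2.resize(gray[165:215,290:335],None,fx=6,fy=6,interpolation=2),cv2.HOUGH_GRADIENT,1,20,param1=60,param2=12,minRadius=50,maxRadius=110)
print([(290+x/6-.4,165+y/6-.4,r/6) for x,y,r in c[0][:5]])
to((517,-339,61))"
```

```text
knob [ 512.8 -340.8   70. ]
yel [ 391.9 -315.5   66. ]
green [ 392.6 -409.6   66. ]
small [ 514.8 -408.7   44. ]
med [ 531.5 -269.    53. ]
tray [ 476.8 -225.8   10. ]
tray [ 578.5 -234.9   10. ]
tray [ 557.7 -461.    10. ]
tray [ 456.9 -450.7   10. ]
body [ 512.1 -343.6   48. ]
(45, 55, 3)
[(np.float32(311.01666), np.float32(187.01668), np.float32(17.133333)), (np.float32(310.18335), np.float32(191.68333), np.float32(14.316667)), (np.float32(313.35), np.float32(189.85), np.float32(15.633334)), (np.float32(316.68335), np.float32(188.68333), np.float32(12.25)), (np.float32(306.68335), np.float32(186.18333), np.float32(12.7))]
(517, -339, 61) [-0.73 -0.38 17.47]
```

Emit:
play_rows(
  series=[
    [-0.8,-0.7,3,0,0],
    [-0.8,-0.7,6,0,0],
    [-0.8,-0.7,9.5,0,0],
    [-0.8,-0.7,9.5,0,0],
    [-0.8,-0.7,9.5,0,0],
    [-0.8,-0.7,9.5,0,0],
  ],
)

```text
clock: 16.7
eef_pos: [514.2, -342.1, 142.6]
tool_rot: [3.138, 0.001, 1.501]
force: [-0.9, -0.8, -0.2]
width: 85.6
```

```bash
python3 -c "
from h import *
st();d=grab('wrist');st()
np.savez('pics/w7.npz',**{k:d[k] for k in('img','K','R','t')})
print(proj(d,(513,-340.5,70)))
t=dict(np.load('pics/top0.npz'))
cv2.imwrite('pics/c7.png',np.hstack([cv2.resize(d['img'][160:360,220:420,::-1],(500,500),interpolation=2),cv2.resize(t['img'][204:234,457:487,::-1],(300,500),interpolation=2)]))
"
```

```text
16.7 [ 514.2 -342.1  142.6] [1.7982e+02 7.0000e-02 8.6020e+01] F [-0.9 -0.8 -0.2] w 85.6 q [ 0.69  0.71 -0.25  1.7   0.24  0.76  0.26]
16.75 [ 514.2 -342.3  142.8] [1.798e+02 9.000e-02 8.600e+01] F [-0.3 -0.4  1. ] w 85.4 q [ 0.69  0.71 -0.25  1.7   0.24  0.76  0.26]
[317.6 215.5]
```

View pics/c7.png

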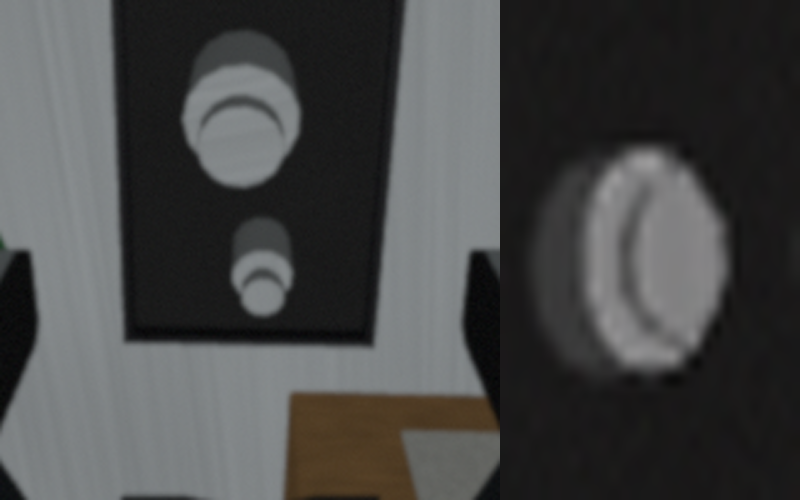

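The wrist crop shows the knob's top centred at (242,146). In the top-view crop it is at (680,263).

```bash
python3 -c "
from h import *
d=dict(np.load('pics/w7.npz'));t=dict(np.load('pics/top0.npz'))
p=ray(d,316.5,218.1,70);print(p,ray(t,474.5,219.3,70));st()
print('small',ray(d,220+263*.4,160+296*.4,44))
to((p[0]+.5,p[1],61))"
```

```text
[ 512.  -342.5   70. ] [ 511.3 -342.6   70. ]
16.75 [ 514.2 -342.3  142.8] [1.798e+02 9.000e-02 8.600e+01] F [-0.3 -0.4  1. ] w 85.4 q [ 0.69  0.71 -0.25  1.7   0.24  0.76  0.26]
small [ 514.6 -411.9   44. ]
(np.float64(512.5), np.float64(-342.5), 61) [-0.02 -0.19  8.18]
```

Emit:
play_rows(
  series=[
    [0,-0.2,2,0,0],
    [0,-0.2,4,0,0],
    [0,-0.2,6,0,0],
    [0,-0.2,7.5,0,0],
    [0,-0.2,8.1,0,0],
    [0,-0.2,8.1,0,0],
    [0,-0.2,8.1,0,0],
  ],
)

```text
clock: 17.45
eef_pos: [511.3, -342.1, 60.5]
tool_rot: [3.14, 0.001, 1.501]
force: [0.1, -0.2, -0.6]
width: 85.2
```

Emit:
play_rows(
  series=[
    [0,0,0,0,0.3],
    [0,0,0,0,0.5],
    [0,0,0,0,0.6],
    [0,0,0,0,1],
    [0,0,0,0,1],
    [0,0,0,0,1],
    [0,0,0,0,1],
    [0,0,0,0,1],
  ],
)

```text
clock: 18.25
eef_pos: [511.8, -342.1, 60.6]
tool_rot: [3.139, 0.001, 1.501]
force: [0.6, 0.4, 5.1]
width: 23.5
```

```bash
python3 -c "
from h import *
st()"
```

```text
18.25 [ 511.8 -342.1   60.6] [1.7987e+02 5.0000e-02 8.5980e+01] F [0.6 0.4 5.1] w 23.5 q [ 0.67  0.82 -0.21  1.75  0.28  0.6   0.23]
```

Emit:
play_rows(
  series=[
    [0,0,-0.3,0,1],
    [0,0,-0.8,0,1],
    [0,0,-2,0,1],
    [0,0,-4,0,1],
    [0,0,-7,0,1],
    [0,0,-11,0,1],
    [0,0,-15,0,1],
    [0,0,-17,0,1],
  ],
)

```text
clock: 19.05
eef_pos: [511.8, -342.4, 234.0]
tool_rot: [3.137, 0.002, 1.5]
force: [0.2, -0.4, -3.9]
width: 23.6
```

Emit:
play_rows(
  series=[
    [0,0,-1,0,1],
    [0,0,-1,0,1],
    [0,0,-1,0,1],
  ],
)

```text
clock: 19.35
eef_pos: [509.6, -341.4, 238.4]
tool_rot: [-3.139, -0.001, 1.5]
force: [0.4, 1.0, -5.3]
width: 23.4
```

```bash
python3 -c "
from h import *
st();to((612,-110,240),(635.5,84,240))"
```

```text
19.35 [ 509.6 -341.4  238.4] [-1.7986e+02 -6.0000e-02  8.5970e+01] F [ 0.4  1.  -5.3] w 23.4 q [ 0.72  0.59 -0.28  1.62  0.19  0.96  0.3 ]
(612, -110, 240) [23.8   8.59 -0.16]
(635.5, 84, 240) [43.32  9.57 -0.14]
```

The weight is held (−5.3 N). I carry it over at a height where its underside is at about 180 mm, and stop short of the pan for a look.

Emit:
play_rows(
  series=[
    [2,0.6,0,0,1],
    [5,1.6,0,0,1],
    [9,3,0,0,1],
    [13,4.5,0,0,1],
    [17,6,0,0,1],
    [21,7.5,0,0,1],
    [23.8,8.6,0,0,1],
    [25,8.8,0,0,1],
  ],
)

```text
clock: 20.15
eef_pos: [616.6, -93.2, 237.6]
tool_rot: [-3.139, -0.004, 1.506]
force: [-0.9, 0.1, -4.9]
width: 23.5
```

Emit:
play_rows(
  series=[
    [3,0.2,0,0,1],
    [6,0.4,0,0,1],
    [9,0.6,0,0,1],
    [11,0.7,0,0,1],
    [12,0.7,0,0,1],
    [12,0.7,0,0,1],
    [12,0.7,0,0,1],
    [12,0.7,0,0,1],
  ],
)

```text
clock: 20.95
eef_pos: [631.2, 17.9, 239.2]
tool_rot: [-3.141, 0.002, 1.498]
force: [-0.3, -0.3, -5.5]
width: 23.6
```

```bash
python3 -c "
from h import *
st();d=grab('wrist');st();t=grab('top');s=grab('scene')
for n,x in(('w8',d),('t8',t),('s8',s)): np.savez('pics/%s.npz'%n,**{k:x[k] for k in('img','K','R','t')})
print(proj(d,(635.5,84,79)))
cv2.imwrite('pics/c8.png',np.vstack([cv2.resize(d['img'][:,:,::-1],None,fx=1,fy=1)]))"
```

```text
20.95 [631.2  17.9 239.2] [-1.7996e+02  1.1000e-01  8.5800e+01] F [-0.3 -0.3 -5.5] w 23.6 q [ 0.09  0.62 -0.28  1.57  0.19  0.98 -0.32]
21.0 [631.3  18.2 239.4] [-1.7998e+02  8.0000e-02  8.5810e+01] F [ 0.4 -0.2 -4.7] w 23.3 q [ 0.09  0.62 -0.28  1.57  0.19  0.98 -0.32]
[319.2 115.3]
```

```bash
python3 -c "
from h import *
d=dict(np.load('pics/w8.npz'))
cv2.imwrite('pics/c9.png',cv2.resize(d['img'][20:320,120:520,::-1],(800,600),interpolation=2))"
```

```text
(no output)
```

View pics/c9.png

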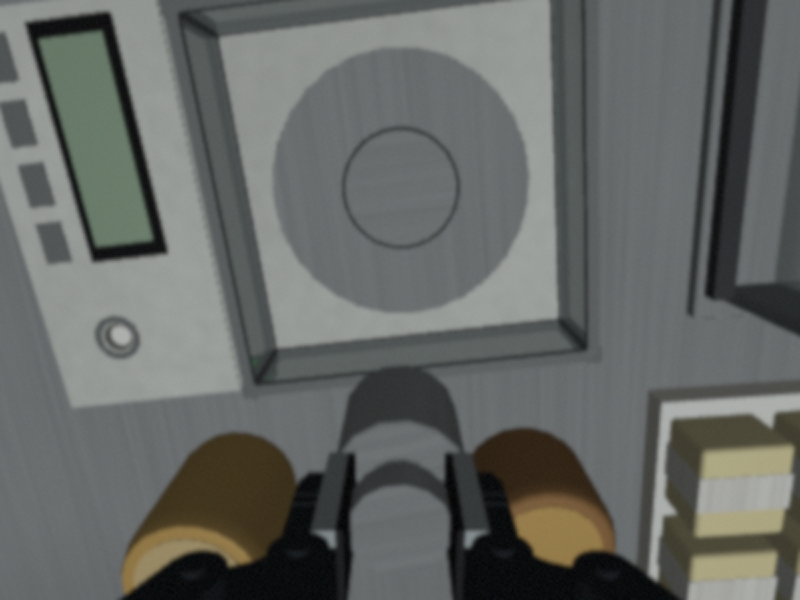

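The ring's centre is at crop (401,187). The weight hangs symmetrically about column 400, and the top edge of its base outline is at about row 367.

```bash
python3 -c "
from h import *
d=dict(np.load('pics/w8.npz'))
print('ring',ray(d,320.25,113.3,79))
s=status.read_state();st();p=s['eef_pos']; ux=np.array([.07,.9976])
for n,r,z in(('base far',19,-56.6),('bodytop far',19,-12.6),('knobtop far',13,9.4)):
  q=np.array([p[0]+ux[0]*r,p[1]+ux[1]*r,p[2]+z]); print(n,(proj(d,q)-[120,20])*2)
# ring by sub-pixel ellipse fit: dark pixels near expected ring
g=cv2.cvtColor(d['img'],cv2.COLOR_RGB2GRAY).astype(float)
bh=cv2.morphologyEx(g.astype(np.uint8),cv2.MORPH_BLACKHAT,np.ones((7,7)))
y,x=np.nonzero(bh>18); r=np.hypot(x-320.3,y-113.3); m=(r>24)&(r<35); e=cv2.fitEllipse(np.c_[x[m],y[m]].astype(np.float32)); print(e,m.sum(),ray(d,*e[0],79))
"
```

```text
ring [636.6  85.7  79. ]
21.1 [631.4  19.  239.6] [-1.800e+02  4.000e-02  8.586e+01] F [-0.3  0.2 -4.7] w 23.3 q [ 0.09  0.62 -0.28  1.57  0.19  0.98 -0.32]
base far [399.8 357.2]
bodytop far [400.  412.8]
knobtop far [400.2 476.6]
((319.9646911621094, 113.42169189453125), (57.2846565246582, 59.5885124206543), 178.84713745117188) 376 [636.3  85.6  79. ]
```

```bash
python3 -c "
from h import *
d=dict(np.load('pics/w8.npz'))
g=cv2.cvtColor(d['img'],cv2.COLOR_RGB2GRAY)
print([(v,int(g[v,318:323].mean())) for v in range(196,272)])
# earlier knob in hand vs predictions, top view and scene
t=dict(np.load('pics/t8.npz'));g=cv2.cvtColor(t['img'],cv2.COLOR_RGB2GRAY)
bh=cv2.morphologyEx(g,cv2.MORPH_BLACKHAT,np.ones((5,5)))
t0=dict(np.load('pics/top0.npz'));im=cv2.cvtColor(t0['img'],cv2.COLOR_RGB2GRAY)
big=cv2.resize(im[140:210,285:355],None,fx=4,fy=4,interpolation=2);bh=cv2.morphologyEx(big,cv2.MORPH_BLACKHAT,np.ones((9,9)))
y,x=np.nonzero(bh>8);r=np.hypot(x-134.5,y-140.5);m=(r>30)&(r<48);e=cv2.fitEllipse(np.c_[x[m],y[m]].astype(np.float32));print(e,m.sum(),ray(t0,285+e[0][0]/4-.375,140+e[0][1]/4-.375,79))
"
```

```text
[(196, 97), (197, 97), (198, 97), (199, 96), (200, 96), (201, 92), (202, 82), (203, 66), (204, 54), (205, 51), (206, 51), (207, 51), (208, 51), (209, 51), (210, 52), (211, 51), (212, 52), (213, 52), (214, 52), (215, 52), (216, 52), (217, 52), (218, 52), (219, 52), (220, 52), (221, 52), (222, 52), (223, 52), (224, 52), (225, 53), (226, 52), (227, 52), (228, 54), (229, 61), (230, 77), (231, 92), (232, 103), (233, 108), (234, 110), (235, 111), (236, 110), (237, 109), (238, 107), (239, 107), (240, 108), (241, 107), (242, 109), (243, 111), (244, 113), (245, 113), (246, 112), (247, 109), (248, 103), (249, 92), (250, 76), (251, 60), (252, 54), (253, 51), (254, 52), (255, 52), (256, 53), (257, 52), (258, 53), (259, 53), (260, 54), (261, 63), (262, 80), (263, 98), (264, 109), (265, 112), (266, 111), (267, 110), (268, 109), (269, 108), (270, 109), (271, 108)]
((134.1273956298828, 138.77513122558594), (77.41930389404297, 78.2485122680664), 80.32259368896484) 1604 [636.2  84.5  79. ]
```

Emit:
play_rows(
  series=[
    [2,0,0,0,1],
    [4,0,0,0,1],
    [6,0,0,0,1],
    [6.7,0,0,0,1],
    [6.7,0,0,0,1],
    [6.7,0,0,0,1],
    [6.7,0,0,0,1],
    [6.7,0,0,0,1],
  ],
)

```text
clock: 21.9
eef_pos: [636.2, 85.8, 239.6]
tool_rot: [3.142, 0.001, 1.499]
force: [-0.9, 0.8, -4.9]
width: 23.2
```

```bash
python3 -c "
from h import *
st()
for n in ('wrist','top'):
  d=grab(n);st();np.savez('pics/%s9.npz'%n,**{k:d[k] for k in('img','K','R','t')})
"
```

```text
21.9 [636.2  85.8 239.6] [1.800e+02 5.000e-02 8.587e+01] F [-0.9  0.8 -4.9] w 23.2 q [-0.01  0.63 -0.28  1.54  0.2   1.   -0.42]
21.95 [636.2  86.2 239.6] [1.800e+02 3.000e-02 8.589e+01] F [ 0.3  0.5 -4.9] w 23.9 q [-0.01  0.63 -0.28  1.54  0.2   1.   -0.42]
22.0 [636.2  86.5 239.6] [1.80e+02 2.00e-02 8.59e+01] F [ 0.3  0.4 -4.4] w 23.5 q [-0.01  0.63 -0.28  1.54  0.2   1.   -0.42]
```

Emit:
play_rows(
  series=[
    [0,0,2,0,1],
    [0,0,4,0,1],
    [0,0,6,0,1],
    [0,0,7.5,0,1],
    [0,0,8.5,0,1],
    [0,0,9,0,1],
    [0,0,9.4,0,1],
    [0,0,9.4,0,1],
  ],
)

```text
clock: 22.8
eef_pos: [636.3, 87.4, 145.7]
tool_rot: [3.141, -0.0, 1.5]
force: [-0.4, -0.3, -4.4]
width: 23.4
```

Emit:
play_rows(
  series=[
    [0,0,0,0,1],
    [0,0,0,0,1],
    [0,0,0,0,1],
    [0,0,0,0,1],
    [0,0,0,0,1],
    [0,0,0,0,1],
  ],
)

```text
clock: 23.4
eef_pos: [636.1, 87.4, 145.7]
tool_rot: [3.141, -0.0, 1.501]
force: [0.1, -0.3, -4.6]
width: 23.1
```

```bash
python3 -c "
from h import *
st();d=grab('wrist');st();s=d['s'];p=s['eef_pos'];np.savez('pics/w10.npz',**{k:d[k] for k in('img','K','R','t')})
g=cv2.cvtColor(d['img'],cv2.COLOR_RGB2GRAY).astype(float)
col=g[:,317:324].mean(1);print([(v,int(col[v])) for v in range(150,270,1)][:])
for n,r,z in(('base far',19,-56.6),('bodytop far',19,-12.6),('knobtop far',13,9.4)):
  print(n,proj(d,p+[.07*r,.9976*r,z]))
for n,r in(('ring far',27),('pan far',60)): print(n,proj(d,[636.3+.07*r,85.3+.9976*r,79]))
"
```

```text
23.4 [636.1  87.4 145.7] [179.99  -0.    85.98] F [ 0.1 -0.3 -4.6] w 23.1 q [-0.03  0.74 -0.25  1.62  0.23  0.81 -0.45]
23.45 [636.1  87.4 145.7] [180.     0.    85.97] F [ 0.1  0.5 -5.1] w 23.9 q [-0.03  0.74 -0.25  1.62  0.23  0.81 -0.45]
[(150, 107), (151, 106), (152, 107), (153, 107), (154, 107), (155, 107), (156, 107), (157, 107), (158, 107), (159, 107), (160, 107), (161, 107), (162, 108), (163, 108), (164, 107), (165, 107), (166, 107), (167, 107), (168, 108), (169, 108), (170, 108), (171, 108), (172, 108), (173, 108), (174, 108), (175, 108), (176, 107), (177, 108), (178, 107), (179, 108), (180, 107), (181, 108), (182, 108), (183, 108), (184, 108), (185, 107), (186, 102), (187, 88), (188, 71), (189, 73), (190, 90), (191, 103), (192, 108), (193, 108), (194, 109), (195, 109), (196, 108), (197, 107), (198, 105), (199, 105), (200, 105), (201, 101), (202, 88), (203, 69), (204, 55), (205, 50), (206, 50), (207, 50), (208, 50), (209, 50), (210, 50), (211, 51), (212, 51), (213, 51), (214, 51), (215, 51), (216, 51), (217, 51), (218, 51), (219, 51), (220, 52), (221, 51), (222, 51), (223, 51), (224, 51), (225, 52), (226, 52), (227, 52), (228, 53), (229, 60), (230, 75), (231, 91), (232, 102), (233, 107), (234, 109), (235, 109), (236, 108), (237, 107), (238, 106), (239, 105), (240, 105), (241, 106), (242, 108), (243, 110), (244, 111), (245, 111), (246, 110), (247, 108), (248, 102), (249, 91), (250, 76), (251, 60), (252, 53), (253, 51), (254, 51), (255, 52), (256, 51), (257, 52), (258, 52), (259, 52), (260, 53), (261, 61), (262, 78), (263, 97), (264, 107), (265, 110), (266, 110), (267, 109), (268, 107), (269, 107)]
base far [319.8 200.2]
bodytop far [319.9 228.2]
knobtop far [320.  260.1]
ring far [320.2 187.2]
pan far [320.2 138.7]
```

The ring's far edge shows at row 188.5 and the base's far edge at 202.9. That puts the weight about 1.3–1.8 mm too far in +y, so I shift it back by 1.5 mm.

Emit:
play_rows(
  series=[
    [-0.1,0,0,0,1],
    [-0.15,0,0,0,1],
    [-0.15,0,0,0,1],
    [-0.15,0,0,0,1],
    [-0.15,0,0,0,1],
    [-0.15,0,0,0,1],
  ],
)

```text
clock: 24.05
eef_pos: [636.0, 86.0, 145.6]
tool_rot: [3.142, -0.0, 1.501]
force: [-0.3, -0.6, -4.8]
width: 24.0
```

```bash
python3 -c "
from h import *
d=grab('wrist');st();p=d['s']['eef_pos']
g=cv2.cvtColor(d['img'],cv2.COLOR_RGB2GRAY).astype(float);col=g[:,317:324].mean(1)
print('ring row',180+col[180:196].argmin(),'base edge',196+np.argmin(np.diff(col[196:210])))
row=g[208:214].mean(0); dd=np.diff(row); print('body sides',270+np.argmin(dd[270:315]),325+np.argmax(dd[325:370]),'pred axis',proj(d,p+[0,0,-50]),'ring axis',proj(d,[636.3,84.4,79]))
t=grab('top');b=dict(np.load('pics/top0.npz'))
a=np.abs(t['img'].astype(int)-b['img']).max(2)>45
for n,u,v in(('stand',200,210),('tall',390,218),('short',392,150),('tray',467,217),('chip',166,260),('tub',215,154),('jar',430,145),('block',480,165),('look-alikes',480,262)): print(n,int(a[v-22:v+22,u-22:u+22].sum()),end='; ')
"
```

```text
24.1 [636.   85.9 145.7] [180.    -0.    85.97] F [ 0.3 -0.2 -5.3] w 23.5 q [-0.03  0.74 -0.25  1.63  0.23  0.81 -0.45]
ring row 186 base edge 202
body sides 283 357 pred axis [319.8 230.7] ring axis [320.3 222.7]
stand 22; tall 309; short 0; tray 152; chip 0; tub 0; jar 0; block 0; look-alikes 0;
```

```bash
python3 -c "
from h import *
t=grab('top');b=dict(np.load('pics/top0.npz'))
a=np.abs(t['img'].astype(int)-b['img']).max(2)>45
ys,xs=np.nonzero(a[190:245,360:425]);print('tall diff cols',xs.min()+360,xs.max()+360,'rows',ys.min()+190,ys.max()+190,t['img'][218,372],np.bincount(xs+360)[360:])
s=grab('scene');b=dict(np.load('pics/scene0.npz'));a=np.abs(s['img'].astype(int)-b['img']).max(2)>45
for n,u,v in(('tall',270,207),('short',306,245),('stand',386,150),('tray',207,257)): print(n,int(a[v-22:v+22,u-18:u+18].sum()),end='; ')
ys,xs=np.nonzero(a[185:235,250:292]);print(xs.min()+250 if len(xs) else '')
st()"
```

```text
tall diff cols 360 393 rows 210 233 [122 116 104] [ 8  8  8  8  8  8  8  8  8  8  8  8 12 12 12 11 10 16 17 19 19 18 19 19
 17 16 14 12 12  9  6  4  3  2]
tall 0; short 0; stand 9; tray 164; 
24.25 [636.   86.  145.6] [180.    -0.    85.98] F [-0.2  0.1 -4.9] w 23.8 q [-0.03  0.74 -0.25  1.63  0.23  0.81 -0.45]
```

```bash
python3 -c "
from h import *
print(order.finish_job());st()"
```

```text
the job is handed in; nothing more can be done
None
the job is handed in; nothing more can be done
```

I carried out the full job and handed it in at about 24 s. No verdict is reported on hand-in.

**What I did:**
- **Key:** I pressed the calibration key with the stylus until the force rose from 4.7 N to 10 N in the last millimetre, so I took it to be at its stop. A picture afterwards showed the key back up.
- **Stylus:** I returned it to its stand, and a picture showed it standing in the bore.
- **Weight:** I picked up the 500 g weight by its knob. I carried it with its underside at about 180 mm, clear of the cheeses and the guard.

**Last checks:**
- **Hold:** The weight is held steady over the pan, with the grip reading about 5 N of load. The tool is vertical within about 0.1°, and the underside works out about 10 mm above the pan.
- **Upright:** I checked the weight's own tilt only roughly. Its edges in the picture allow up to about 1°, though bevelled edges would look the same.
- **Centring:** The last wrist view put the weight 1.3–1.8 mm off in y, so I shifted it back by 1.5 mm. The top and wrist cameras differ by about 1 mm on the ring's centre, so centring is good to about 1–2 mm.
- **Other objects:** The image comparison found no change at the other objects I checked. The only large differences are the missing weight in the tray and the arm hiding part of the tall drum in the top view. The scene view shows that drum unmoved. The small difference at the stand fits the stylus standing slightly differently in its bore.

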